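# Sort the finished 3D prints

### The arm

A 6-joint arm with a two-finger parallel gripper is mounted at the origin on the work surface. World frame = base frame: x ahead of the robot, y to its left, z up, the work surface at z = 0. Lengths are in mm, angles in rad, forces in N, time in s.
With the tool pointing down it reaches from about 275 to 825 mm from the base axis. Payload 4.9 kg.
Tool frame: the origin (TCP) lies midway between the tips of the shut fingers; the grasp point (between the pads) lies 19 mm behind it; z points along the fingers, y is the line along which they close (so a half turn about z gives the same grasp; the last joint's range is limited). The gripper opens to 85 mm and grips with 20 to 120 N. Pads are 22 mm wide; open, the fingers measure 114 mm over their backs; the gripper's body (76 mm by 85 mm) begins 54 mm behind the grasp point. The pads swing forward as they close: fully open they stand 13 mm farther back than shut.
Start: joints at [1.039, 0.326, -0.193, 1.052, 0, 1.437], TCP at [213.061, 507.073, 231.281] pointing down, gripper open.
Joint ranges: [-2.65, 2.65], [-0.97, 1.79], [-1.3, 1.35], [-1.93, 2.1], [-1.47, 1.37], [-3.14, 3.14]. Speed limits (rad/s): [2.57, 2.57, 3.14, 3.14, 3.14, 3.14].

### API

Orientations are given as [roll, pitch, yaw] about the fixed x, y, z axes, in that order (R = Rz(yaw) Ry(pitch) Rx(roll)).
In Python, from workcell import monitor, imaging, bot gives the robot as it stands.
- The arm moves only by the tool drive_tool, never from a script. Its argument "rows" is a list of rows, each a list of 7 numbers: the shift along the world's x, y, z in mm, then the turn, a rotation vector about the world's x, y, z in degrees, then the finger opening in mm, from 0 to 85.4. In form: [[x, y, z, rx, ry, rz, hand], ...]. A call has 1 to 20 rows; each row shifts and turns the commanded pose from where the row before left it; what a row does not reach is not made up. A row lasts 1/10 s, in which the tool goes at most 50 mm and 8.59 degrees, less where a joint would pass 70% of its speed; a pose out of reach is approached as far as the arm can. A call is refused whole if a number of a shift passes 50 or a number of a turn 8.59, either way. A call with a gripper value outside its range is refused whole. The fingers move at their own pace and stop on an object; the grip force is fixed at half the most. Time passes only in rows, so rows that do not move let the fingers close. It gives the time, the measured TCP pose, the force, the opening and the grip force at its end, in the units of the state.
- monitor.get_state(): the state, without advancing time (a new reading comes with each control period).
- imaging.grab_frame(name): name is "scene" or "top" or "wrist"; returns a dict with "img" (420x560x3 uint8, red, green, blue), "depth" (420x560 float32, mm along the optical axis (not along the pixel's ray), 0 where there is no reading), "K" (3x3 intrinsics, pixels), "rvec" (rotation vector, rad) and "tvec" (3), from world to camera coordinates, as OpenCV has them. Camera axes: x right, y down, z forward; pixel columns grow to the right and rows downward; lengths in mm; the calibration is good to about 2 mm. The wrist camera is an equidistant fisheye: a pixel r from the principal point sees the ray r / f radians off the axis. A picture is of the moment at which its call begins.
- bot.finish_job(): hands the job in; it is judged then, once.
The state is a dict: "t": time; "joint_pos": joint angles; "qd": joint speeds; "tau": joint torques, N m; "ee_pos": TCP position; "tcp_rot": TCP orientation; "force": force on the tool from outside, world axes, zero at the start; "wrist_torque": the same for the moment, N m; "width": finger opening in mm; "grip_force": force on a finger pad.
Only numpy, scipy, OpenCV 4.12 (cv2) and the standard library are available. Lean on these libraries where they do the work, as an engineer would, in place of code of your own. Each camera call takes 0.05 s, during which the arm holds its last target. There are 200 camera calls.

### The job

Sort the five white printed parts on the mat into the grey trays: both gears into the square tray, the two boats into the tray with a divider, one boat in each bay, and the T-shaped bracket into the round dish. Set every part down upright, flat on its tray's floor, and leave the little glue bottle among them standing where it is.

Things in the scene. Friction and masses are not known exactly. Their poses are not given: they have to be found in the camera images.
- gear_a_center (a point): white printed gear standing on a 3 mm mat: toothed disc 48 mm across, 10 mm thick, lying flat, with a round hub 24 mm in diameter rising from its middle to 46 mm above its underside. Grip the hub, fingertips above the disc. 30 g. The point is on its axis half-way up, 23 mm above its underside; z up. The two gears are interchangeable
- gear_b_center (a point): white printed gear standing on a 3 mm mat: toothed disc 48 mm across, 10 mm thick, lying flat, with a round hub 24 mm in diameter rising from its middle to 46 mm above its underside. Grip the hub, fingertips above the disc. 30 g. The point is on its axis half-way up, 23 mm above its underside; z up. The two gears are interchangeable
- boat_a_center (a point): white printed toy boat on its keel on a 3 mm mat: 60 mm long, 31 wide, 49 tall. Hull sides parallel, 28 mm high, from 30 mm behind to 10 mm ahead of the point; pointed bow; cabin 26 mm wide on deck. Grip across the hull. 25 g. The point is half-way up, 24 mm above its underside; x to the bow, y across, z up. The two boats are interchangeable
- boat_b_center (a point): white printed toy boat on its keel on a 3 mm mat: 60 mm long, 31 wide, 49 tall. Hull sides parallel, 28 mm high, from 30 mm behind to 10 mm ahead of the point; pointed bow; cabin 26 mm wide on deck. Grip across the hull. 25 g. The point is half-way up, 24 mm above its underside; x to the bow, y across, z up. The two boats are interchangeable
- bracket_center (a point): white printed bracket, an upside-down T, on a 3 mm mat: foot 50 mm (x) by 36 mm (y), 8 mm thick, lying flat; web 10 mm thick (x), 36 mm wide (y) standing across its middle, up to 48 mm above the underside. Grip the web across its thickness, fingertips above the foot. 25 g. The point is half-way up, 24 mm above the underside; z up
- square_tray: grey square open tray without divider, 120 by 120 mm outside, 25 mm high, walls and floor 4 mm thick, fixed on the same 3 mm mat as the parts. Origin at the centre of its underside; x and y run along its sides, z up. Place for both gears, side by side
- bay_tray: grey oblong open tray, 92 mm (x) by 180 mm (y) outside, 25 mm high, walls and floor 4 mm thick; a 4 mm wall across its middle (along x, at y = 0, as high as the sides) makes two bays centred at y = +44 and -44 mm, each 84 by 84 mm inside. Fixed on the same 3 mm mat as the parts. Origin at the centre of its underside, z up. Place for the boats, one in each bay
- round_dish: grey round open dish, 110 mm outside diameter, 25 mm high, wall and floor 4 mm thick, fixed on the same 3 mm mat as the parts. Origin at the centre of its underside, z up. Place for the bracket
- glue: small white glue bottle, paper label, black cap, 26 mm in diameter, 70 mm tall, loose on the 3 mm mat among the parts (50 g), to be left standing. Origin at the centre of its underside, z up. Two more bystanders stand between the parts: a glass jar 26 mm wide, 28 mm tall, and a brass cylinder 24 mm wide, 22 mm tall
Things that resemble listed ones, but are neither listed nor needed, are in the scene too. What is shaped like the part that bears boat_b_center but orange or yellow is not meant.

How it is judged (in metres and radians):
At the end, for the whole second after the job is handed in: Both gears in the square tray (centres within 45 mm of its middle along each side), one boat in each bay, the bracket in the round dish (within 40 mm of its middle); every part on the tray floor (within 4 mm), upright within 0.12 rad and at rest (x of gear_a_center in the frame of square_tray between -0.045 and 0.045 m and y of gear_a_center in the frame of square_tray between -0.045 and 0.045 m and z of gear_a_center in the frame of square_tray between 0.023 and 0.031 m and x of gear_b_center in the frame of square_tray between -0.045 and 0.045 m and y of gear_b_center in the frame of square_tray between -0.045 and 0.045 m and z of gear_b_center in the frame of square_tray between 0.023 and 0.031 m and ((x of boat_a_center in the frame of bay_tray between -0.04 and 0.04 m and y of boat_a_center in the frame of bay_tray between 0.01 and 0.08 m and z of boat_a_center in the frame of bay_tray between 0.024 and 0.032 m and x of boat_b_center in the frame of bay_tray between -0.04 and 0.04 m and y of boat_b_center in the frame of bay_tray between -0.08 and -0.01 m and z of boat_b_center in the frame of bay_tray between 0.024 and 0.032 m) or (x of boat_a_center in the frame of bay_tray between -0.04 and 0.04 m and y of boat_a_center in the frame of bay_tray between -0.08 and -0.01 m and z of boat_a_center in the frame of bay_tray between 0.024 and 0.032 m and x of boat_b_center in the frame of bay_tray between -0.04 and 0.04 m and y of boat_b_center in the frame of bay_tray between 0.01 and 0.08 m and z of boat_b_center in the frame of bay_tray between 0.024 and 0.032 m)) and horizontal distance between bracket_center and round_dish below 0.04 m and z of bracket_center in the frame of round_dish between 0.024 and 0.032 m and angle between each of gear_a_center, gear_b_center, boat_a_center, boat_b_center, bracket_center's own z axis and vertical below 0.12 rad and linear speed of each of gear_a, gear_b, boat_a, boat_b, bracket below 0.02 m/s and angular speed of each of gear_a, gear_b, boat_a, boat_b, bracket below 0.3 rad/s); the robot touches nothing.
It fails at once if the glue bottle is knocked over or pushed away (tilted over 0.4 rad or moved over 30 mm) (angle between glue's own z axis and vertical above 0.4 rad or distance of glue from where it was at the start of the episode above 0.03 m).
It also fails if it takes over 128 s, if anything falls off the work surface, if the arm or the gripper's body presses on something with over 40 N, if the wrist force passes 120 N, or if a joint passes its speed limit or range.

## Working session

There is one attempt and no reset: what is moved stays moved. The work goes in short steps, Python scripts to look and compute and a tool call to move; the robot and the scene stay as the last step left them, time stands still between calls to the robot, and variables do not carry over. Pictures are saved under pics/ and viewed, at most 14 in all, crops included, and the job is handed in when it is done.

Besides the shell and the picture viewer there is one more tool, called after "Request:" by a JSON object that holds its "op" and its "data". drive_tool: Moves the arm, as the interface text tells. Its arguments: {"type":"object","properties":{"rows":{"type":"array","items":{"type":"array","items":{"type":"number"}}}},"required":["rows"]}

```bash
mkdir -p pics
cat > h.py <<'E'
import numpy as np, cv2
from workcell import monitor, imaging, bot
def grab(n,save=None):
    f=imaging.grab_frame(n)
    f['R']=cv2.Rodrigues(np.array(f['rvec'],float))[0]; f['t']=np.array(f['tvec'],float).ravel()
    if save: cv2.imwrite('pics/'+save,f['img'][:,:,::-1])
    return f
def cloud(f):
    h,w=f['depth'].shape; u,v=np.meshgrid(np.arange(w),np.arange(h)); K=f['K']; d=f['depth']
    c=np.stack([(u-K[0,2])/K[0,0]*d,(v-K[1,2])/K[1,1]*d,d],-1)
    return (c-f['t'])@f['R']
E
python3 - <<'E'
from h import *
for n in('top','scene'):
    f=grab(n,n+'0.png'); np.savez(n+'0.npz',**{k:f[k] for k in('img','depth','K','R','t')})
    print(n,f['K'].tolist(),-f['R'].T@f['t'])
s=monitor.get_state(); print({k:np.round(s[k],3) for k in s})
E
```

```text
top [[384.2965924272812, 0.0, 279.59536142891795], [0.0, 384.2965924272812, 204.9265759640726], [0.0, 0.0, 1.0]] [431.63139298 -22.55385952 820.84831904]
scene [[410.58852420114414, 0.0, 272.76260049365237], [0.0, 410.58852420114414, 213.54536554237288], [0.0, 0.0, 1.0]] [846.61016363 434.3162252  609.30724902]
{'t': np.float64(0.1), 'joint_pos': array([ 1.039,  0.327, -0.193,  1.052, -0.   ,  1.437]), 'qd': array([-0.001,  0.001,  0.002,  0.   , -0.   , -0.   ]), 'tau': array([ 1.0000e-03, -4.4424e+01,  2.6304e+01,  8.0000e-03, -0.0000e+00,
       -0.0000e+00]), 'ee_pos': array([212.799, 506.599, 230.579]), 'tcp_rot': array([-3.14 , -0.   ,  2.744]), 'force': array([ 0.677, -0.662, -0.247]), 'wrist_torque': array([ 0.012,  0.025, -0.031]), 'grip_force': np.float64(0.0), 'width': np.float64(85.335)}
```

View pics/top0.png

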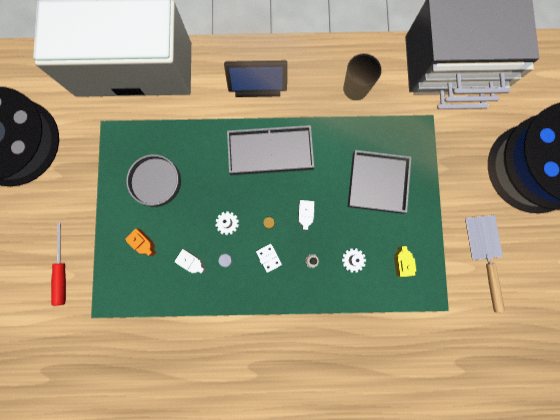

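View pics/scene0.png

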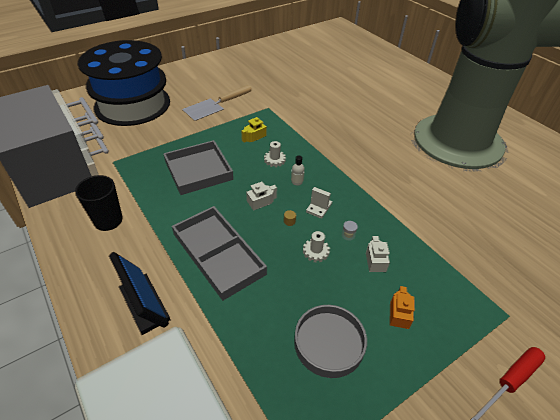

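Top view: gears at (227,223) and (354,260), boats at (307,213) and (189,261), bracket at (268,258). The glue is at (313,261), jar (225,261), brass (268,222); the trays are the dish (153,180), bay tray (271,150) and square tray (380,182). The orange and yellow boats are decoys. Next I measure with depth.

```bash
cat > m.py <<'E'
from h import *
f=dict(np.load('top0.npz')); P=cloud(f); img=f['img'].astype(int)
hsv=cv2.cvtColor(f['img'],cv2.COLOR_RGB2HSV)
print('mat z',np.median(P[290:310,150:200,2]))
K=f['K']
def ray(uv,z):
    uv=np.atleast_2d(uv).astype(float); d=np.c_[(uv-K[[0,1],[2,2]])/K[0,0],np.ones(len(uv))]@f['R']; c=-f['R'].T@f['t']
    return c+d*((z-c[2])/d[:,2])[:,None]
notgreen=((hsv[...,1]<110)|(hsv[...,0]<40)).astype(np.uint8)
mat=np.zeros_like(notgreen); mat[122:312,104:434]=1
n,l,st,ce=cv2.connectedComponentsWithStats(notgreen*mat,connectivity=8)
for i in range(1,n):
    if st[i,4]<40: continue
    p=P[l==i]; u=np.argwhere(l==i)[:,::-1]
    print('---',ce[i].round(),'area',st[i,4],'zmax',np.percentile(p[:,2],98).round(1),'sat',np.median(hsv[l==i][:,1]))
    (c,wh,a)=cv2.minAreaRect(p[p[:,2]>6][:,:2].astype(np.float32)); print('  rect all',np.round(c,1),np.round(wh,1),round(a,1))
    zt=np.percentile(p[:,2],97)
    for lo,hi in((zt-5,zt+5),(24,36),(8,16)):
        q=p[(p[:,2]>lo)&(p[:,2]<hi)]
        if len(q)>8:
            c,wh,a=cv2.minAreaRect(q[:,:2].astype(np.float32)); print('  z%.0f-%.0f n%d mean'%(lo,hi,len(q)),q[:,:2].mean(0).round(1),np.round(c,1),np.round(wh,1),round(a,1),'z',np.median(q[:,2]).round(1))
E
python3 m.py
python3 - <<'E'
import cv2
i=cv2.imread('pics/top0.png')[195:285,170:440]; cv2.imwrite('pics/crop1.png',cv2.resize(i,None,fx=2.96,fy=2.96,interpolation=cv2.INTER_CUBIC))
E
```

```text
mat z 3.28461911714173
--- [344. 156.] area 11176 zmax 29.4 sat 7.0
  rect all [ 590.5 -145.1] [286.8 444.4] 6.8
  z24-34 n1126 mean [ 633.3 -108.7] [ 636.  -106.4] [408.7 145.6] 73.5 z 27.7
  z24-36 n1121 mean [ 633.4 -108.5] [ 636.  -106.4] [408.7 145.6] 73.5 z 27.8
  z8-16 n1802 mean [ 635.6 -109. ] [ 633.4 -106.7] [399.8 141.1] 73.5 z 8.9
--- [153. 180.] area 2313 zmax 29.8 sat 6.0
  rect all [516.1 148.9] [366.4 108.8] 47.2
  z25-35 n342 mean [603.1 244.9] [603.3 243.3] [108.9 108. ] 62.1 z 28.1
  z24-36 n351 mean [603.1 244.5] [603.3 243.3] [108.9 108. ] 62.1 z 28.0
  z8-16 n631 mean [606.2 247.3] [602.6 242.2] [107.4 104. ] 84.3 z 9.0
--- [306. 213.] area 452 zmax 52.2 sat 5.0
  rect all [524.8 -79.1] [33.  64.4] 84.8
  z46-56 n104 mean [531.2 -79.2] [530.6 -78.8] [25.  25.8] 82.9 z 47.1
  z24-36 n212 mean [521.1 -76.7] [523.1 -77.7] [30.9 58.9] 87.4 z 31.2
--- [227. 223.] area 460 zmax 51.1 sat 4.0
  rect all [509.9  88.2] [48.  47.5] 44.3
  z46-56 n109 mean [510.4  88. ] [510.2  87.9] [22.9 21.2] 44.3 z 49.5
  z24-36 n12 mean [505.   81.7] [506.2  81.8] [ 7.6 22.2] 55.2 z 30
[... 1535 characters left out ...]
1.4] [177.7  47.6] 89.1
  z46-56 n111 mean [ 428.1 -175.6] [ 428.  -175.4] [21.6 21.9] 87.1 z 49.1
  z24-36 n14 mean [ 429.6 -166.4] [ 429.6 -167.1] [ 6.  20.5] 79.4 z 28.8
  z8-16 n243 mean [ 428.1 -173.2] [ 428.5 -175.5] [47.6 47.4] 41.1 z 12.9
--- [225. 260.] area 173 zmax 33.2 sat 22.0
  rect all [432.4  89.4] [24.8 25.7] 45.5
  z28-38 n127 mean [432.5  89.8] [431.8  89.2] [24.5 24.2] 88.9 z 31.1
  z24-36 n134 mean [432.5  89.3] [431.8  89.2] [24.5 24.2] 89.1 z 31.1
--- [312. 261.] area 177 zmax 74.6 sat 25.0
  rect all [428.1 -86.5] [26.5 25.1] 21.1
  z69-79 n40 mean [428.6 -86.9] [428.7 -86.6] [11.9 11.4] 89.0 z 73.2
  z24-36 n10 mean [428.8 -79.1] [431.2 -81. ] [12.5 26.2] 65.6 z 31.6
```

View pics/crop1.png

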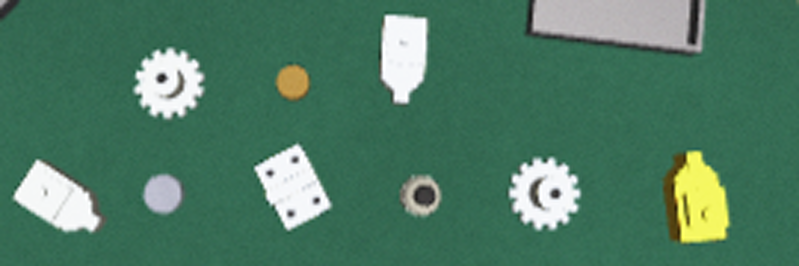

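The crop confirms both white boats' bows: boat A points −x, boat B points down-right. It also shows the bracket's web across its middle. Now I measure the trays' poses and cross-check points with the scene camera.

```bash
cat > m2.py <<'E'
from h import *
f=dict(np.load('top0.npz')); P=cloud(f)
for n,(u0,u1,v0,v1) in dict(bay=(224,318,122,178),sq=(345,415,147,216),dish=(122,184,150,210)).items():
    p=P[v0:v1,u0:u1].reshape(-1,3); q=p[(p[:,2]>24)&(p[:,2]<33)][:,:2].astype(np.float32)
    print(n,len(q),cv2.minAreaRect(q),cv2.minEnclosingCircle(q)if n=='dish'else'')
g=dict(np.load('scene0.npz')); Q=cloud(g).reshape(-1,3)
for n,(x,y),z0,z1,r in(('gearA',(510,88),46,53,22),('gearB',(428,-175.5),46,53,22),('web',(435.6,1),48,54,28),('boatA cabin',(531,-79),44,54,28),('boatB cabin',(433,166.7),44,54,28),('glue cap',(428.6,-86.7),68,78,25)):
    q=Q[(np.hypot(Q[:,0]-x,Q[:,1]-y)<r)&(Q[:,2]>z0)&(Q[:,2]<z1)]
    c,wh,a=cv2.minAreaRect(q[:,:2].astype(np.float32)); print(n,len(q),np.round(c,1),np.round(wh,1),round(a,1))
E
python3 m2.py
```

```text
bay 622 ((666.1923828125, -5.5991668701171875), (93.38390350341797, 180.02749633789062), 2.7924575805664062) 
sq 499 ((592.3115234375, -236.75448608398438), (120.76074981689453, 120.81449890136719), 81.8336181640625) 
dish 351 ((603.3297729492188, 243.34051513671875), (108.94890594482422, 107.98046112060547), 62.06184387207031) ((603.3829345703125, 243.50730895996094), 55.01091003417969)
gearA 108 [512.   87.4] [23.7 21.9] 61.0
gearB 54 [ 430.  -176.9] [22.3 20.1] 56.6
web 71 [438.8   1.1] [11.1 34.6] 25.4
boatA cabin 99 [533.  -79.7] [26.8 25.6] 83.6
boatB cabin 136 [434.8 166.3] [26.7 26.3] 56.7
glue cap 30 [430.6 -88.6] [15.1 12.4] 53.6
```

Request:
{"op": "drive_tool", "data": {"rows": [[24.8, -34.9, -8.4, 0, 0, 7.3, 45], [24.8, -34.9, -8.4, 0, 0, 7.3, 45], [24.8, -34.9, -8.4, 0, 0, 0, 45], [24.8, -34.9, -8.4, 0, 0, 0, 45], [24.8, -34.9, -8.4, 0, 0, 0, 45], [24.8, -34.9, -8.4, 0, 0, 0, 45], [24.8, -34.9, -8.4, 0, 0, 0, 45], [24.8, -34.9, -8.4, 0, 0, 0, 45], [24.8, -34.9, -8.4, 0, 0, 0, 45], [24.8, -34.9, -8.4, 0, 0, 0, 45], [24.8, -34.9, -8.4, 0, 0, 0, 45], [24.8, -34.9, -8.4, 0, 0, 0, 45], [0, 0, 0, 0, 0, 0, 45], [0, 0, 0, 0, 0, 0, 45]]}}

```text
t: 1.5
ee_pos: [510.3, 87.5, 129.8]
tcp_rot: [3.142, -0.002, 2.996]
force: [-0.3, 0.8, 0.2]
width: 44.7
grip_force: 0.0
```

Run:
```python
from h import *
f=grab('wrist','w1.png'); print(f['K'].tolist(),-f['R'].T@f['t'])
def proj(p):
    c=f['R']@np.array(p,float)+f['t']; th=np.arctan2(np.hypot(c[0],c[1]),c[2]); k=th*f['K'][0,0]/np.hypot(c[0],c[1]); return c[0]*k+f['K'][0,2],c[1]*k+f['K'][1,2]
for n,p in dict(gearA=(511,87.7,49),tcp=(510.3,87.5,130),gearA0=(510.3,87.5,49)).items(): print(n,np.round(proj(p),1))
```

```text
[[325.19226210127806, 0.0, 280.198447839562], [0.0, 325.19226210127806, 210.44358010483964], [0.0, 0.0, 1.0]] [440.9907935   97.64382345 271.29702485]
gearA [280.5 218.9]
tcp [280.1 268.4]
gearA0 [280.1 218. ]
```

View pics/w1.png

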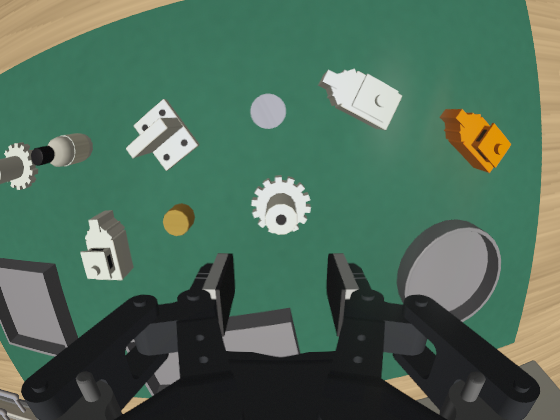

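The hub top is at (281,219) in the wrist view, where the ray predicts it. So I descend and grip.

Request:
{"op": "drive_tool", "data": {"rows": [[0.7, 0.2, -30, 0, 0, 0, 45], [0, 0, -30, 0, 0, 0, 45], [0, 0, -30, 0, 0, 0, 45], [0, 0, -21, 0, 0, 0, 45], [0, 0, 0, 0, 0, 0, 45], [0, 0, 0, 0, 0, 0, 15], [0, 0, 0, 0, 0, 0, 15], [0, 0, 0, 0, 0, 0, 15], [0, 0, 0, 0, 0, 0, 15], [0, 0, 0, 0, 0, 0, 15], [0, 0, 0, 0, 0, 0, 15], [0, 0, 0, 0, 0, 0, 15], [0, 0, 0, 0, 0, 0, 15], [0, 0, 20, 0, 0, 0, 15], [0, 0, 30, 0, 0, 0, 15], [0, 0, 30, 0, 0, 0, 15], [0, 0, 30, 0, 0, 0, 15], [0, 0, 0, 0, 0, 0, 15]]}}

```text
t: 3.35
ee_pos: [514.5, 88.5, 133.8]
tcp_rot: [3.14, 0.008, 2.998]
force: [0.9, -0.5, -0.0]
width: 22.4
grip_force: 58.7
```

Run:
```python
from h import *
f=grab('wrist','w2.png'); s=monitor.get_state(); print(s['t'],s['ee_pos'],s['tcp_rot'],s['qd'],s['width'],s['force'])
```

```text
3.4 [513.25909475  88.42768874 131.81805683] [3.1407875  0.00507786 2.99843959] [-0.00148555  0.03779989 -0.0470888  -0.0226075  -0.0009055   0.00028528] 22.55449464114761 [ 0.25418048 -0.97555312 -0.38450077]
```

View pics/w2.png

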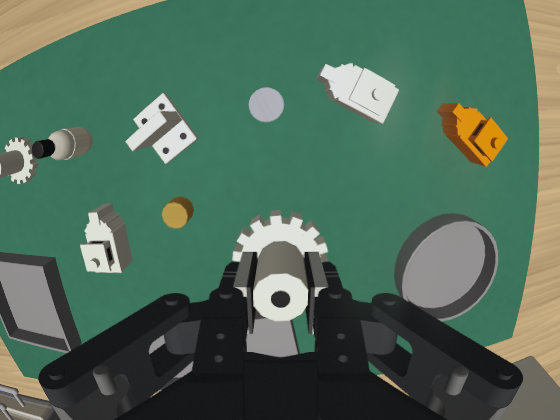

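Gear A is held at the hub, hanging vertical between the pads. Next it goes to the square tray's far half.

Request:
{"op": "drive_tool", "data": {"rows": [[5, -16, 0, 0, 0, 0, 15], [11, -33, 0, 0, 0, 0, 15], [11, -33, 0, 0, 0, 0, 15], [11, -33, 0, 0, 0, 0, 15], [11, -33, 0, 0, 0, 0, 15], [11, -33, 0, 0, 0, 0, 15], [11, -33, 0, 0, 0, 0, 15], [11, -33, 0, 0, 0, 0, 15], [11, -33, 0, 0, 0, 0, 15], [11, -33, 0, 0, 0, 0, 15], [6, -16, 0, 0, 0, 0, 15], [0, 0, 0, 0, 0, 0, 15], [0, 0, -30, 0, 0, 0, 15], [0, 0, -30, 0, 0, 0, 15], [0, 0, -25, 0, 0, 0, 15], [0, 0, -12, 0, 0, 0, 15], [0, 0, -5, 0, 0, 0, 15], [0, 0, 0, 0, 0, 0, 15], [0, 0, 0, 0, 0, 0, 15], [0, 0, 0, 0, 0, 0, 15]]}}

```text
t: 5.4
ee_pos: [622.4, -241.0, 29.0]
tcp_rot: [-3.141, 0.002, 2.999]
force: [0.4, -0.0, -0.7]
width: 22.2
grip_force: 58.8
```

Request:
{"op": "drive_tool", "data": {"rows": [[0, 0, -3, 0, 0, 0, 15], [0, 0, -2, 0, 0, 0, 15], [0, 0, 0, 0, 0, 0, 15], [0, 0, 0, 0, 0, 0, 40], [0, 0, 0, 0, 0, 0, 40], [0, 0, 0, 0, 0, 0, 40], [0, 0, 0, 0, 0, 0, 40], [0, 0, 20, 0, 0, 0, 40], [0, 0, 30, 0, 0, 0, 40], [0, 0, 30, 0, 0, 0, 40], [0, 0, 30, 0, 0, 0, 40], [-16, 5.5, 0, 0, 0, 0, 45], [-32, 11, 0, 0, 0, 0, 45], [-32, 11, 0, 0, 0, 0, 45], [-32, 11, 0, 0, 0, 0, 45], [-32, 11, 0, 0, 0, 0, 45], [-32, 11, 0, 0, 0, 0, 45], [-16, 4.5, 0, 0, 0, 0, 45], [0, 0, 0, 0, 0, 0, 45], [0, 0, 0, 0, 0, 0, 45]]}}

```text
t: 7.4
ee_pos: [430.2, -176.0, 132.9]
tcp_rot: [-3.141, 0.002, 2.998]
force: [-0.5, 0.5, 0.1]
width: 45.2
grip_force: 0.0
```

Run:
```python
from h import *
s=monitor.get_state(); print(s['ee_pos'],s['force'],s['width'])
f=grab('top','t2.png'); P=cloud(f).reshape(-1,3)
q=P[(np.hypot(P[:,0]-621,P[:,1]+241)<25)&(P[:,2]>45)&(P[:,2]<60)]; print(len(q),q.mean(0))
```

```text
[ 430.20791822 -176.02331819  132.86299596] [-0.49321025  0.49573026  0.11518424] 45.1904344608554
110 [ 621.10275783 -239.17213845   52.72469142]
```

Gear A's hub top reads z≈53, as it should on the tray floor. Gear B next.

Request:
{"op": "drive_tool", "data": {"rows": [[-1, 0, -30, 0, 0, 0, 45], [0, 0, -30, 0, 0, 0, 45], [0, 0, -30, 0, 0, 0, 45], [0, 0, -24, 0, 0, 0, 45], [0, 0, 0, 0, 0, 0, 45], [0, 0, 0, 0, 0, 0, 15], [0, 0, 0, 0, 0, 0, 15], [0, 0, 0, 0, 0, 0, 15], [0, 0, 0, 0, 0, 0, 15], [0, 0, 0, 0, 0, 0, 15], [0, 0, 0, 0, 0, 0, 15], [0, 0, 0, 0, 0, 0, 15], [0, 0, 0, 0, 0, 0, 15]]}}

```text
t: 8.75
ee_pos: [429.1, -176.0, 19.3]
tcp_rot: [-3.141, 0.002, 2.999]
force: [0.1, 0.4, 6.2]
width: 22.4
grip_force: 58.8
```

Request:
{"op": "drive_tool", "data": {"rows": [[0, 0, 20, 0, 0, 0, 15], [0, 0, 30, 0, 0, 0, 15], [0, 0, 30, 0, 0, 0, 15], [0, 0, 30, 0, 0, 0, 15], [13, -5, 0, 0, 0, 0, 15], [28, -12, 0, 0, 0, 0, 15], [28, -12, 0, 0, 0, 0, 15], [28, -12, 0, 0, 0, 0, 15], [26, -11, 0, 0, 0, 0, 15], [13, -5, 0, 0, 0, 0, 15], [0, 0, 0, 0, 0, 0, 15], [0, 0, 0, 0, 0, 0, 15], [0, 0, -30, 0, 0, 0, 15], [0, 0, -30, 0, 0, 0, 15], [0, 0, -25, 0, 0, 0, 15], [0, 0, -13, 0, 0, 0, 15], [0, 0, -4, 0, 0, 0, 15], [0, 0, 0, 0, 0, 0, 15], [0, 0, 0, 0, 0, 0, 15]]}}

```text
t: 10.65
ee_pos: [564.9, -232.9, 27.7]
tcp_rot: [-3.141, 0.001, 2.999]
force: [-0.4, -0.3, -0.4]
width: 22.4
grip_force: 58.7
```

Request:
{"op": "drive_tool", "data": {"rows": [[0, 0, -3, 0, 0, 0, 15], [0, 0, -1, 0, 0, 0, 15], [0, 0, 0, 0, 0, 0, 15], [0, 0, 0, 0, 0, 0, 40], [0, 0, 0, 0, 0, 0, 40], [0, 0, 0, 0, 0, 0, 40], [0, 0, 0, 0, 0, 0, 40], [0, 0, 20, 0, 0, 0, 40], [0, 0, 30, 0, 0, 0, 40], [0, 0, 30, 0, 0, 0, 40], [0, 0, 30, 0, 0, 0, 40], [-4, 14.4, 0, 0, 0, 2.2, 50], [-8, 35, 0, 0, 0, 0, 50], [-8, 35, 0, 0, 0, 0, 50], [-8, 35, 0, 0, 0, 0, 50], [-8, 35, 0, 0, 0, 0, 50], [0, 0, 0, 0, 0, 0, 50], [0, 0, 0, 0, 0, 0, 50]]}}

```text
t: 12.45
ee_pos: [527.9, -77.2, 132.1]
tcp_rot: [-3.141, -0.001, 3.039]
force: [0.1, 0.0, -0.7]
width: 50.1
grip_force: 0.0
```

Run:
```python
from h import *
s=monitor.get_state(); print(s['ee_pos'],s['width'])
f=grab('top','t3.png'); P=cloud(f).reshape(-1,3)
for x,y in((621,-241),(565,-233)):
  q=P[(np.hypot(P[:,0]-x,P[:,1]-y)<25)&(P[:,2]>45)&(P[:,2]<60)]; print(len(q),q.mean(0))
f=grab('wrist','w3.png')
```

```text
[527.89925289 -77.22302164 132.05812674] 50.10033839869499
0 [nan nan nan]
0 [nan nan nan]<stdin>:5: RuntimeWarning: Mean of empty slice.
  ret = um.true_divide(
```

View pics/w3.png

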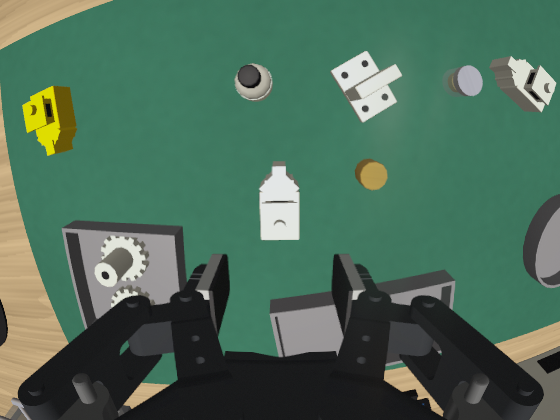

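Boat A is centred at col 280 and aligned with the closing line. The gears stand in the square tray at lower left; the arm hides them from the top camera. I descend on the boat.

Request:
{"op": "drive_tool", "data": {"rows": [[1, -1, -30, 0, 0, 0, 50], [0, 0, -30, 0, 0, 0, 50], [0, 0, -30, 0, 0, 0, 50], [0, 0, -25, 0, 0, 0, 50], [0, 0, -9, 0, 0, 0, 50], [0, 0, 0, 0, 0, 0, 50], [0, 0, 0, 0, 0, 0, 20], [0, 0, 0, 0, 0, 0, 20], [0, 0, 0, 0, 0, 0, 20], [0, 0, 0, 0, 0, 0, 20], [0, 0, 0, 0, 0, 0, 20], [0, 0, 0, 0, 0, 0, 20], [0, 0, 0, 0, 0, 0, 20], [0, 0, 0, 0, 0, 0, 20]]}}

```text
t: 13.95
ee_pos: [530.5, -79.5, 9.8]
tcp_rot: [-3.141, 0.003, 3.037]
force: [0.0, 0.1, 6.4]
width: 29.6
grip_force: 60.2
```

Request:
{"op": "drive_tool", "data": {"rows": [[0, 0, 20, 0, 0, 0, 20], [0, 0, 30, 0, 0, 0, 20], [0, 0, 30, 0, 0, 0, 20], [0, 0, 30, 0, 0, 0, 20], [13.5, 3, 0, 0, 0, 4.4, 20], [26, 5, 0, 0, 0, 4.4, 20], [26, 5, 0, 0, 0, 0, 20], [26, 5, 0, 0, 0, 0, 20], [26, 5, 0, 0, 0, 0, 20], [26, 6, 0, 0, 0, 0, 20], [0, 0, 0, 0, 0, 0, 20], [0, 0, 0, 0, 0, 0, 20], [0, 0, -30, 0, 0, 0, 20], [0, 0, -30, 0, 0, 0, 20], [0, 0, -25, 0, 0, 0, 20], [0, 0, -12, 0, 0, 0, 20], [0, 0, -4, 0, 0, 0, 20], [0, 0, 0, 0, 0, 0, 20], [0, 0, 0, 0, 0, 0, 20]]}}

```text
t: 15.85
ee_pos: [673.8, -50.4, 19.0]
tcp_rot: [-3.141, 0.002, -3.093]
force: [0.8, -0.1, -0.4]
width: 29.7
grip_force: 59.4
```

Request:
{"op": "drive_tool", "data": {"rows": [[0, 0, -3, 0, 0, 0, 20], [0, 0, -2, 0, 0, 0, 20], [0, 0, 0, 0, 0, 0, 20], [0, 0, 0, 0, 0, 0, 44], [0, 0, 0, 0, 0, 0, 44], [0, 0, 0, 0, 0, 0, 44], [0, 0, 0, 0, 0, 0, 44], [0, 0, 20, 0, 0, 0, 44], [0, 0, 30, 0, 0, 0, 44], [0, 0, 30, 0, 0, 0, 44], [0, 0, 40, 0, 0, 0, 40], [-29.6, 6.4, 0, 0, 0, -8.4, 40], [-29.6, 6.4, 0, 0, 0, -8.4, 40], [-29.6, 6.4, 0, 0, 0, -8.4, 40], [-29.6, 6.4, 0, 0, 0, -8.4, 40], [-29.6, 6.4, 0, 0, 0, -8.4, 40], [-29.6, 6.4, 0, 0, 0, -8.4, 40], [-29.6, 6.4, 0, 0, 0, -8.4, 40], [-29.6, 6.4, 0, 0, 0, -8.4, 40], [0, 0, 0, 0, 0, 0, 40]]}}

```text
t: 17.85
ee_pos: [431.3, 2.2, 131.9]
tcp_rot: [-3.138, -0.003, 2.017]
force: [-0.2, -0.1, 0.5]
width: 40.3
grip_force: 0.0
```

Run:
```python
from h import *
f=grab('wrist','w4.png')
s=monitor.get_state(); print(s['ee_pos'],s['tcp_rot'],s['width'])
```

```text
[434.3819187    1.52442119 132.54878132] [-3.14084051e+00 -4.91129697e-04  2.01890705e+00] 40.10607962184316
```

View pics/w4.png

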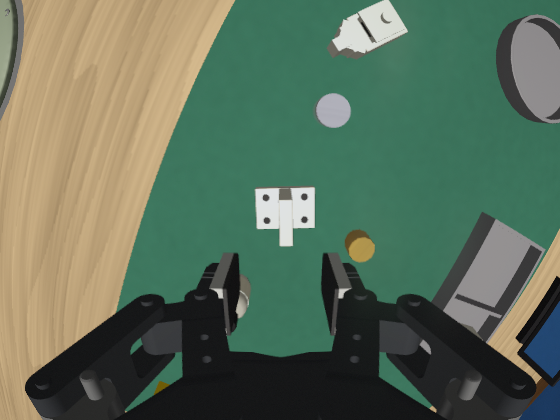

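Bracket web at col 286, vertical in the view; the offset matches the arm's lag when the picture was taken. I descend partway to check.

Request:
{"op": "drive_tool", "data": {"rows": [[0, 0, 0, 0, 0, 0, 40], [0, 0, -30, 0, 0, 0, 40], [0, 0, -30, 0, 0, 0, 40], [0, 0, 0, 0, 0, 0, 40], [0, 0, 0, 0, 0, 0, 40]]}}

```text
t: 18.4
ee_pos: [436.5, 0.9, 72.5]
tcp_rot: [-3.141, -0.001, 2.018]
force: [-0.6, 0.1, 0.0]
width: 40.0
grip_force: 0.0
```

Request:
{"op": "drive_tool", "data": {"rows": [[0, 0, -25, 0, 0, 0, 40], [0, 0, -22, 0, 0, 0, 40], [0, 0, -7, 0, 0, 0, 40], [0, 0, 0, 0, 0, 0, 40], [0, 0, 0, 0, 0, 0, 3], [0, 0, 0, 0, 0, 0, 3], [0, 0, 0, 0, 0, 0, 3], [0, 0, 0, 0, 0, 0, 3], [0, 0, 0, 0, 0, 0, 3], [0, 0, 0, 0, 0, 0, 3], [0, 0, 0, 0, 0, 0, 3], [0, 0, 0, 0, 0, 0, 3], [0, 0, 0, 0, 0, 0, 3], [0, 0, 0, 0, 0, 0, 3]]}}

```text
t: 19.8
ee_pos: [437.4, 0.9, 19.7]
tcp_rot: [3.139, 0.002, 2.018]
force: [-0.2, 0.5, 7.4]
width: 9.1
grip_force: 59.5
```

Request:
{"op": "drive_tool", "data": {"rows": [[0, 0, 20, 0, 0, 0, 3], [0, 0, 30, 0, 0, 0, 3], [0, 0, 30, 0, 0, 0, 3], [0, 0, 30, 0, 0, 0, 3], [9.6, 14, 0, 0, 0, 0, 3], [18.5, 27, 0, 0, 0, 0, 3], [18.5, 27, 0, 0, 0, 0, 3], [18.5, 27, 0, 0, 0, 0, 3], [18.5, 27, 0, 0, 0, 0, 3], [18.5, 27, 0, 0, 0, 0, 3], [18.5, 27, 0, 0, 0, 0, 3], [18.5, 27, 0, 0, 0, 0, 3], [18.5, 27, 0, 0, 0, 0, 3], [9, 12, 0, 0, 0, 0, 3], [0, 0, 0, 0, 0, 0, 3], [0, 0, 0, 0, 0, 0, 3], [0, 0, -30, 0, 0, 0, 3], [0, 0, -30, 0, 0, 0, 3], [0, 0, -25, 0, 0, 0, 3], [0, 0, -12, 0, 0, 0, 3]]}}

```text
t: 21.8
ee_pos: [600.3, 241.4, 29.4]
tcp_rot: [-3.137, -0.001, 2.017]
force: [-0.2, 0.8, -0.4]
width: 8.8
grip_force: 58.5
```

Request:
{"op": "drive_tool", "data": {"rows": [[0, 0, 0, 0, 0, 0, 3], [0, 0, -4, 0, 0, 0, 3], [0, 0, 0, 0, 0, 0, 3], [0, 0, 0, 0, 0, 0, 3]]}}

```text
t: 22.2
ee_pos: [603.5, 243.3, 28.7]
tcp_rot: [3.14, 0.0, 2.018]
force: [-0.6, -0.1, -0.2]
width: 9.0
grip_force: 58.5
```

Request:
{"op": "drive_tool", "data": {"rows": [[0, 0, -3, 0, 0, 0, 3], [0, 0, -1.5, 0, 0, 0, 3], [0, 0, 0, 0, 0, 0, 3], [0, 0, 0, 0, 0, 0, 28], [0, 0, 0, 0, 0, 0, 28], [0, 0, 0, 0, 0, 0, 28], [0, 0, 0, 0, 0, 0, 28], [0, 0, 20, 0, 0, 0, 28], [0, 0, 30, 0, 0, 0, 28], [0, 0, 30, 0, 0, 0, 28], [0, 0, 30, 0, 0, 0, 28]]}}

```text
t: 23.3
ee_pos: [602.4, 243.0, 133.8]
tcp_rot: [-3.141, -0.0, 2.018]
force: [-0.0, 0.4, -0.7]
width: 27.9
grip_force: 0.0
```

Request:
{"op": "drive_tool", "data": {"rows": [[-12.2, -5.6, 0, 0, 0, 8.55, 50], [-12.2, -5.6, 0, 0, 0, 8.55, 50], [-12.2, -5.6, 0, 0, 0, 8.55, 50], [-12.2, -5.6, 0, 0, 0, 8.55, 50], [-12.2, -5.6, 0, 0, 0, 8.55, 50], [-12.2, -5.6, 0, 0, 0, 8.55, 50], [-12.2, -5.6, 0, 0, 0, 8.55, 50], [-12.2, -5.6, 0, 0, 0, 8.55, 50], [-12.2, -5.6, 0, 0, 0, 8.55, 50], [-12.2, -5.6, 0, 0, 0, 8.55, 50], [-12.2, -5.6, 0, 0, 0, 8.55, 50], [-12.2, -5.6, 0, 0, 0, 8.55, 50], [-12.2, -5.6, 0, 0, 0, 8.55, 50], [-12.2, -5.6, 0, 0, 0, 8.55, 50], [0, 0, 0, 0, 0, 1.2, 50], [0, 0, 0, 0, 0, 0, 50], [0, 0, 0, 0, 0, 0, 50]]}}

```text
t: 25.0
ee_pos: [432.8, 165.0, 133.2]
tcp_rot: [-3.141, 0.001, -2.157]
force: [0.8, -0.2, 0.0]
width: 49.6
grip_force: 0.0
```

Run:
```python
from h import *
f=grab('wrist','w5.png')
s=monitor.get_state(); print(s['ee_pos'],s['tcp_rot'],s['width'])
```

```text
[432.74524688 164.93618234 133.09912521] [-3.14098416e+00  6.20068696e-04 -2.15686400e+00] 49.67345185710432
```

View pics/w5.png

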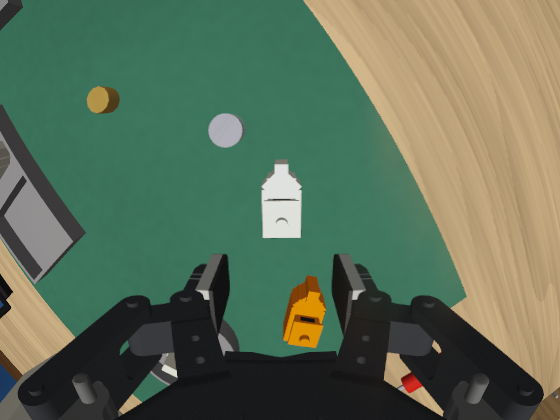

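Boat B is centred at col 281 and aligned with the pads; the orange decoy is clear behind. I descend.

Request:
{"op": "drive_tool", "data": {"rows": [[-0.5, -0.7, -30, 0, 0, 0, 50], [0, 0, -30, 0, 0, 0, 50], [0, 0, -30, 0, 0, 0, 50], [0, 0, -25, 0, 0, 0, 50], [0, 0, -9.5, 0, 0, 0, 50], [0, 0, 0, 0, 0, 0, 50], [0, 0, 0, 0, 0, 0, 20], [0, 0, 0, 0, 0, 0, 20], [0, 0, 0, 0, 0, 0, 20], [0, 0, 0, 0, 0, 0, 20], [0, 0, 0, 0, 0, 0, 20], [0, 0, 0, 0, 0, 0, 20], [0, 0, 0, 0, 0, 0, 20], [0, 0, 0, 0, 0, 0, 20]]}}

```text
t: 26.45
ee_pos: [432.6, 164.3, 9.6]
tcp_rot: [-3.14, 0.002, -2.155]
force: [0.2, 0.3, 6.1]
width: 30.0
grip_force: 60.4
```

Request:
{"op": "drive_tool", "data": {"rows": [[0, 0, 30, 0, 0, 0, 20], [0, 0, 40, 0, 0, 0, 20], [0, 0, 40, 0, 0, 0, 20], [23.7, -12.6, 10, 0, 0, -7.66, 20], [23.7, -12.6, 0, 0, 0, -7.66, 20], [23.7, -12.6, 0, 0, 0, -7.66, 20], [23.7, -12.6, 0, 0, 0, -7.66, 20], [23.7, -12.6, 0, 0, 0, -7.66, 20], [23.7, -12.6, 0, 0, 0, -7.66, 20], [23.7, -12.6, 0, 0, 0, -7.66, 20], [23.7, -12.6, 0, 0, 0, 0, 20], [23.7, -12.6, 0, 0, 0, 0, 20], [23.7, -12.6, 0, 0, 0, 0, 20], [0, 0, 0, 0, 0, 0, 20], [0, 0, 0, 0, 0, 0, 20], [0, 0, 0, 0, 0, 0, 20]]}}

```text
t: 28.05
ee_pos: [667.3, 38.5, 128.3]
tcp_rot: [3.141, -0.001, -3.091]
force: [-0.1, -1.2, 0.0]
width: 29.8
grip_force: 59.5
```

Request:
{"op": "drive_tool", "data": {"rows": [[0, 0, -30, 0, 0, 0, 20], [0, 0, -30, 0, 0, 0, 20], [0, 0, -30, 0, 0, 0, 20], [0, 0, -16, 0, 0, 0, 20], [0, 0, -5, 0, 0, 0, 20], [0, 0, 0, 0, 0, 0, 20], [0, 0, 0, 0, 0, 0, 20]]}}

```text
t: 28.75
ee_pos: [669.4, 38.1, 19.0]
tcp_rot: [-3.141, 0.002, -3.091]
force: [0.2, 0.1, 0.2]
width: 29.6
grip_force: 59.5
```

Lower 5, release, lift, and retreat so the top camera sees everything.

Request:
{"op": "drive_tool", "data": {"rows": [[0, 0, -3, 0, 0, 0, 20], [0, 0, -2, 0, 0, 0, 20], [0, 0, 0, 0, 0, 0, 20], [0, 0, 0, 0, 0, 0, 42], [0, 0, 0, 0, 0, 0, 42], [0, 0, 0, 0, 0, 0, 42], [0, 0, 0, 0, 0, 0, 42], [0, 0, 25, 0, 0, 0, 42], [0, 0, 40, 0, 0, 0, 42], [0, 0, 40, 0, 0, 0, 42], [0, 0, 40, 0, 0, 0, 42], [0, 0, 0, 0, 0, 0, 42]]}}

```text
t: 29.95
ee_pos: [672.4, 37.8, 164.4]
tcp_rot: [-3.14, 0.011, -3.091]
force: [0.9, -0.2, -0.1]
width: 42.2
grip_force: 0.0
```

Request:
{"op": "drive_tool", "data": {"rows": [[-24, 35, 3, 0, 0, 0, 42], [-24, 35, 3, 0, 0, 0, 42], [-24, 35, 3, 0, 0, 0, 42], [-24, 35, 3, 0, 0, 0, 42], [-24, 35, 3, 0, 0, 0, 42], [-24, 35, 3, 0, 0, 0, 42], [-24, 35, 3, 0, 0, 0, 42], [-24, 35, 3, 0, 0, 0, 42], [-24, 35, 3, 0, 0, 0, 42], [-24, 35, 3, 0, 0, 0, 42], [-24, 35, 3, 0, 0, 0, 42], [-24, 35, 3, 0, 0, 0, 42], [-24, 35, 3, 0, 0, 0, 42], [-24, 35, 3, 0, 0, 0, 42], [0, 0, 0, 0, 0, 0, 42], [0, 0, 0, 0, 0, 0, 42], [0, 0, 0, 0, 0, 0, 42], [0, 0, 0, 0, 0, 0, 42]]}}

```text
t: 31.75
ee_pos: [333.2, 526.8, 199.1]
tcp_rot: [-3.141, -0.0, -3.093]
force: [-0.3, 0.1, 0.4]
width: 41.8
grip_force: 0.0
```

Run:
```python
from h import *
s=monitor.get_state(); print(s['t'],s['ee_pos'],s['qd'].round(3))
f=grab('top','t9.png'); P=cloud(f).reshape(-1,3)
for n,x,y,zl,r in(('g1',621,-241,50,20),('g2',565,-233,50,20),('boatA',669,-50,40,36),('boatA hull',669,-50,30,36),('boatB',664.5,38,40,36),('boatB hull',664.5,38,30,36),('br',604,243,50,30),('br foot',604,243,12.5,36),('glue',429,-87,69,20)):
  q=P[(np.hypot(P[:,0]-x,P[:,1]-y)<r)&(P[:,2]>zl)&(P[:,2]<zl+(8 if 'foot' in n or 'hull' in n else 30))]
  if len(q): print(n,len(q),q.mean(0).round(1),np.percentile(q[:,2],[10,50,90]).round(1),[np.round(v,1) for v in cv2.minAreaRect(q[:,:2].astype(np.float32))])
```

```text
31.75 [333.16523401 526.78704603 199.13611769] [-0.003 -0.003  0.004  0.     0.002 -0.   ]
g1 103 [ 621.  -239.7   53. ] [51.2 52.9 54.6] [array([ 621.7, -239.6]), array([21.1, 22.2]), np.float64(73.6)]
g2 108 [ 562.8 -231.6   53.1] [51.3 53.2 54.6] [array([ 563.3, -232. ]), array([22.1, 22.6]), np.float64(69.5)]
boatA 159 [672.6 -49.9  51. ] [48.7 50.8 53.4] [array([662.4, -50. ]), array([24.9, 48.9]), np.float64(88.8)]
boatA hull 184 [662.7 -49.3  35.2] [33.1 35.4 37. ] [array([665.5, -50.2]), array([59.8, 30.9]), np.float64(3.3)]
boatB 161 [670.6  38.3  51.1] [48.8 50.5 54.4] [array([670.9,  39. ]), array([25.8, 25.5]), np.float64(0.1)]
boatB hull 181 [658.7  36.9  35.3] [33.4 35.5 37.2] [array([663.1,  38. ]), array([60.4, 30.8]), np.float64(2.7)]
br 96 [602.1 242.8  55. ] [52.9 55.3 56.5] [array([602.5, 243.7]), array([11. , 36.3]), np.float64(26.0)]
br foot 237 [598.  239.8  15.5] [13.6 15.4 17.4] [array([602.6, 243.5]), array([51.5, 36.1]), np.float64(24.9)]
glue 41 [428.4 -86.8  73.1] [71.4 72.9 74.8] [array([428.7, -86.6]), array([11.8, 11.5]), np.float64(88.9)]
```

View pics/t9.png

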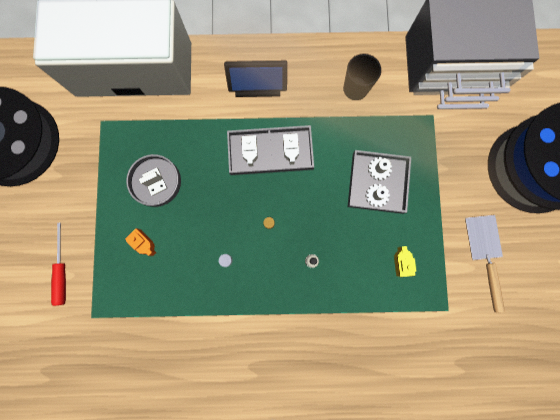

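The final view shows the gears in the square tray at (380,168) and (377,195), a boat in each bay at (249,150) and (291,148), and the bracket in the dish at (153,182). The glue has not moved from (313,261). All measured heights match parts resting on the tray floors, so I hand in.

```bash
python3 -c "
from workcell import bot; print(bot.finish_job())"
```

```text
the job is handed in; nothing more can be done
None
```

All five parts are sorted and the job is handed in: both gears in the square tray, one boat in each bay, the bracket in the round dish, every part measured at tray-floor height, and the glue bottle standing where it was; the hand-in call returned no verdict.

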